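# Press the sprung pump hat home in its fuel pot

## Task

The pump hat stands proud on its springs in the mouth of the grey fuel pot. Take the seal driver by its blue handle, press its flat disc squarely down on the hat's white land until the hat is fully home on the rim, level and held by all three spring clips, then stand the driver upright on the black rubber mat again. Press steadily with the driver, no hammering and no fingers on the hat, and leave the other things on the bench where they are.

Things in the scene. Friction and masses are not known exactly. Their poses are not given: they have to be found in the camera images.
- driver_grip (a point): Seal driver, loose, 0.45 kg, standing on its disc: flat aluminium disc 64 mm in diameter, 12 mm thick; on it a collar 36 mm in diameter, 6 mm high; then a straight round blue handle 25 mm in diameter, 94 mm long (whole tool 112 mm high). This point is on its axis, 62 mm above the disc's underside, near the middle of the handle; z up along the handle.
- driver_face (a point): Centre of the underside of the driver's disc, 62 mm below driver_grip along the handle; z up.
- hat_land (a point): Pump hat, loose, 0.25 kg: black flange 120 mm in diameter, 6 mm thick, with a flat round white land in its middle (72 mm in diameter, 8 mm high) to press on. Two hose elbows and a connector stand round the land, 40 mm or more from the axis, up to 7 mm above it. This point is the centre of the land's top, 14 mm above the flange's underside; z is the hat's axis, up.
- hat_flange (a point): Centre of the underside of the hat's flange, z up. A spigot below it guides the hat in the pot's bore with about 1.5 mm of side play. At the start it stands 18 mm above pot_rim; fully home it is 0 to 3 mm above it.
- pot_rim (a point): Centre of the mouth of the grey round fuel pot (fixed to the bench, 120 mm outer diameter), at the height of its rim, 120 mm above the bench; z up. Springs in the pot push the hat up with about 7 N at the start and 14 N when it is home.
- clip (a point): One of three steel spring clips spaced evenly round the rim, up to 19 mm above it and no nearer than 56 mm to the axis. The flange pushes them aside, bottoms on the rim, and they snap over it in the last 2 mm of travel; 14 to 20 N are needed in all. Let go, the hat rises at most 3 mm and stays. This point is the clip's catching lip, 8 mm above the rim.
- mat: Black rubber mat fixed to the bench, 160 mm along its x, 200 mm along its y, 3 mm thick; origin at the centre of its underside.
- throttle_top (a point): Aluminium throttle body with a flat blue dust cover, 150 by 150 mm and 86 mm high, with black injectors and a motor reaching to 95 mm from its axis, 1.8 kg, loose: leave alone. This point is the centre of the cover's top.
- ecu_mid (a point): Black finned control box lying flat, 130 by 140 by 32 mm, loose: leave alone. This point is at its centre, 14 mm up.
- tape: Roll of black tape lying flat, 90 mm in diameter, 24 mm high, loose: leave alone. Origin at the centre of its underside.
- wrench: Steel wrench 180 mm long lying along its own x, loose: leave alone. Origin at the middle of its underside.
Things that resemble listed ones, but are neither listed nor needed, are in the scene too. Leave any pink look-alike of the part that bears hat_land alone. There is more than one size of the part that bears driver_grip; the job needs the larger.

How it is judged:
By the outcome, as a careful person would: the job done as asked, in the order asked, and still so for the second after the job is handed in, with the robot touching nothing.
It also fails if it takes over 56 s, if anything falls off the work surface, if the arm or the gripper's body presses on something with over 40 N, if the wrist force passes 120 N, or if a joint passes its speed limit or range.

## Robot

A 6-joint arm with a two-finger parallel gripper is mounted at the origin on the work surface. World frame = base frame: x ahead of the robot, y to its left, z up, the work surface at z = 0. Lengths are in m, angles in rad, forces in N, time in s.
With the tool pointing down it reaches from about 0.3 to 1 m from the base axis. Payload 5.1 kg.
Tool frame: the origin (TCP) lies on the centre line of the jaws, within the pads' length; the fingertips stand 19 mm ahead of it and the grasp point (between the pads) is the TCP; z points along the fingers, y is the direction in which the jaws open and shut (so a half turn about z gives the same grasp; the last joint's range is limited). The gripper opens to 95 mm and grips with 3 to 60 N. Pads are 20 mm wide; open, the fingers measure 119 mm over their backs; the gripper's body (75 mm by 180 mm) begins 59 mm behind the grasp point.
Start: joints at [-1.215, 0.124, 1.65, -0, 1.367, -0.083], TCP at [0.276, -0.588, 0.234] pointing down, gripper open.
Joint ranges: [-2.61, 2.61], [-1.02, 2.33], [0.03, 2.71], [-1.35, 4.49], [0.32, 2.68], [-2.91, 2.91]. Speed limits (rad/s): [2.57, 2.57, 3.14, 3.14, 3.14, 3.14].

## Interface

Orientations are given as a unit quaternion [x, y, z, w].
In Python, from station import r gives the robot as it stands. The module is installed in compiled form; this text tells all that it offers.
- The arm moves only by the tool step_arm, never from a script. Its argument "plan" is one flat list of numbers, 7 for each row, row after row: the shift along the world's x, y, z each as a share of 0.15 m, from -1 to 1, then the turn, a rotation vector about the world's x, y, z each as a share of 2 pi rad, from -1 to 1, then the closure, from 0 (fully open) to 1 (shut). A call has 1 to 12 rows; each row is the pose to reach, as a shift and turn from the pose measured when the call began, turning the shorter way round; what a row does not reach only later rows make up. A row lasts 1/8 s, in which the tool goes at most 62.5 mm and 10.7 degrees, less where a joint would pass 70% of its speed; a pose out of reach is approached as far as the arm can. A call with a number of a shift or a turn outside -1 to 1 is refused whole. A call with a gripper value outside its range is refused whole. The fingers move at their own pace and stop on an object; the grip force is fixed at half the most. Time passes only in rows, so rows that repeat a pose let the fingers close. It gives the time, the measured TCP pose, the force and the opening at its end, in the units of the state.
- r.observe(): the state, without advancing time (a new reading comes with each control period).
- r.capture(name): name is "scene" or "side" or "wrist"; returns the picture (384x512x3 uint8, blue, green, red); there is no depth.
- r.camera_info(name): a dict with "fx", "fy", "cx", "cy" (pixels), "world_to_cam" (4x4, takes a point from world to camera coordinates). Camera axes: x right, y down, z forward; pixel columns grow to the right and rows downward; lengths in m; the calibration is good to about 2 mm. A picture is of the moment at which its call begins: read the wrist's pose just before it. camera_info takes no time and is no camera call; for the wrist camera it gives the pose at the moment of the call.
- r.job_done(): hands the job in, once; it reports no verdict.
The state is a dict: "clock": time; "joint_positions": joint angles; "dq": joint speeds; "joint_torque": joint torques, N m; "eef_pos": TCP position; "orientation": TCP orientation; "contact_force": force on the tool from outside, world axes, zero at the start; "torque": the same for the moment, N m; "gripper_width": opening from 0.0 (shut) to 1.0 (fully open).
Only numpy, scipy, OpenCV 4.12 (cv2) and the standard library are available. Lean on these libraries where they do the work, as an engineer would, in place of code of your own. Each camera call takes 0.05 s, during which the arm holds its last target.

## Working session

There is one attempt and no reset: what is moved stays moved. The work goes in short steps, Python scripts to look and compute and a tool call to move; the robot and the scene stay as the last step left them, time stands still between calls to the robot, and variables do not carry over. Pictures are saved under pics/ and viewed, and the job is handed in when it is done.

Besides the shell and the picture viewer there is one more tool, called after "Call:" as name(argument=value, ...) on one line, values as JSON. step_arm: Moves the arm, as the interface text tells. Its arguments: {"type":"object","properties":{"plan":{"type":"array"}},"required":["plan"]}

```bash
mkdir -p pics; python3 - <<'E'
from station import r
import cv2,numpy as np
np.set_printoptions(precision=4,suppress=True)
print(r.observe())
for n in("scene","side","wrist"):
    i=r.camera_info(n);print(n,i)
    cv2.imwrite(f"pics/{n}0.png",r.capture(n))
E
```

```text
{'clock': 0.0, 'joint_positions': array([-1.2146,  0.1245,  1.6517,  0.    ,  1.3675, -0.0826]), 'dq': array([ 0.0026, -0.0009, -0.0002,  0.0006, -0.001 ,  0.0002]), 'joint_torque': array([  0.0007, -41.7604, -35.9933,   0.0774,   0.049 ,  -0.0001]), 'eef_pos': array([ 0.2759, -0.5878,  0.2323]), 'orientation': array([ 0.976 ,  0.2177, -0.0001, -0.0011]), 'contact_force': array([0.2354, 0.4937, 1.1253]), 'torque': array([ 0.0143, -0.0582, -0.0299]), 'gripper_width': 1.0027081944011491}
scene {'fx': 404.51127980897616, 'fy': 404.51127980897616, 'cx': 251.83186820137695, 'cy': 194.2022921477897, 'world_to_cam': array([[-0.5382,  0.8426,  0.019 ,  0.2698],
       [ 0.5759,  0.3842, -0.7217, -0.2165],
       [-0.6154, -0.3774, -0.692 ,  1.5874],
       [ 0.    ,  0.    ,  0.    ,  1.    ]])}
side {'fx': 362.57079097439527, 'fy': 362.57079097439527, 'cx': 250.19299263038823, 'cy': 188.02901933968786, 'world_to_cam': array([[-0.8304, -0.5572,  0.0044,  0.439 ],
       [-0.36  ,  0.5305, -0.7675,  0.2525],
       [ 0.4253, -0.6389, -0.6411,  0.9898],
       [ 0.    ,  0.    ,  0.    ,  1.    ]])}
wrist {'fx': 334.0939279075084, 'fy': 334.0939279075084, 'cx': 251.32354220087151, 'cy': 192.0462953480251, 'world_to_cam': array([[ 0.4241, -0.9056, -0.0014, -0.6479],
       [-0.8711, -0.4083,  0.2729, -0.0304],
       [-0.2477, -0.1145, -0.962 ,  0.3908],
       [ 0.    ,  0.    ,  0.    ,  1.    ]])}
```

View pics/scene0.png

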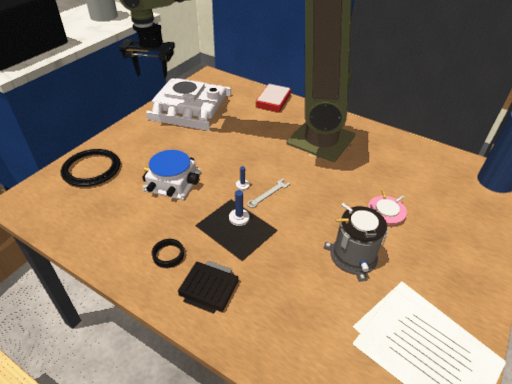

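View pics/side0.png

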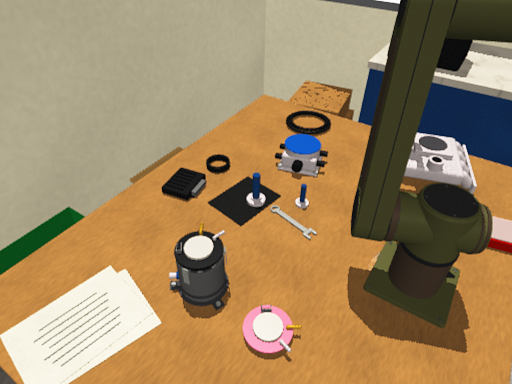

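View pics/wrist0.png

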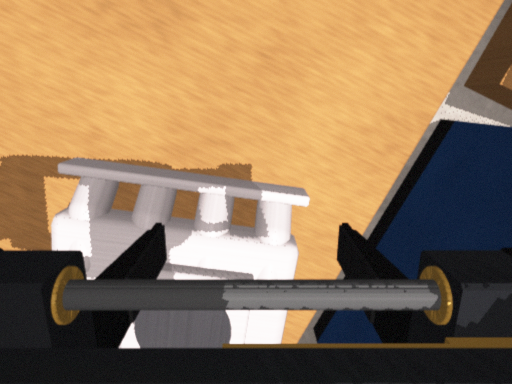

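The scene view shows the large driver on the mat at about (239,210), the small driver at (243,178) and the pot with the hat at (362,222). The pink look-alike is at (388,209). In the side view they are at (256,190), (302,196), (199,248) and (268,328). I'll measure them next.

```bash
cat > h.py <<'E'
from station import r
import cv2,numpy as np
np.set_printoptions(precision=4,suppress=True)
def ray(n,uv,i=None):
    i=i or r.camera_info(n);T=i["world_to_cam"];R=T[:3,:3];o=-R.T@T[:3,3]
    d=R.T@np.array([(uv[0]-i["cx"])/i["fx"],(uv[1]-i["cy"])/i["fy"],1]);return o,d/np.linalg.norm(d)
def plane(n,uv,z,i=None):
    o,d=ray(n,uv,i);return o+d*(z-o[2])/d[2]
def tri(a,b):
    (o1,d1),(o2,d2)=a,b
    s=np.linalg.lstsq(np.c_[d1,-d2],o2-o1,rcond=None)[0]
    p,q=o1+d1*s[0],o2+d2*s[1];return (p+q)/2,np.linalg.norm(p-q)
def blobs(m,amin=20):
    n,l,s,c=cv2.connectedComponentsWithStats(m.astype(np.uint8));
    return [(s[k],c[k],l==k) for k in range(1,n) if s[k][4]>=amin]
E
python3 - <<'E'
from h import *
for n,x in(("scene",[(190,150,110,110),(320,180,100,100)]),("side",[(200,150,130,100),(150,210,170,150)])):
    im=cv2.imread(f"pics/{n}0.png");hsv=cv2.cvtColor(im,cv2.COLOR_BGR2HSV)
    H,S,V=[hsv[...,k].astype(int) for k in range(3)]
    for j,(a,b,w,h) in enumerate(x):
        c=im[b:b+h,a:a+w];cv2.imwrite(f"pics/{n}_c{j}.png",cv2.resize(c,None,fx=5 if w<140 else 4,fy=5 if w<140 else 4,interpolation=0))
        for nm,m in(("blue",(H>100)&(H<130)&(S>120)),("white",(S<50)&(V>150))):
            for s,cc,_ in blobs(m[b:b+h,a:a+w]): print(n,j,nm,s[:2]+[a,b],s[2:],cc+[a,b])
E
```

```text
scene 0 blue [236 190] [ 7  7 32] [238.7188 193.1562]
scene 0 blue [236 199] [ 5 15 57] [237.5614 206.4035]
scene 0 white [190 160] [ 5  6 20] [191.85 161.8 ]
scene 0 white [248 179] [ 42  28 207] [267.9227 192.7536]
scene 0 white [236 180] [14 11 90] [241.9333 184.9889]
scene 0 white [229 210] [ 20  15 198] [238.0051 217.7273]
scene 1 white [376 196] [ 27  20 332] [388.2349 206.6235]
scene 1 white [342 203] [10 10 34] [346.7941 207.3235]
scene 1 white [351 210] [ 28  21 460] [364.2304 220.2891]
scene 1 white [361 262] [ 7  9 43] [364.3488 266.2791]
side 0 blue [290 150] [29  4 89] [304.0787 151.2247]
side 0 blue [252 173] [  8  26 170] [255.5588 185.1706]
side 0 blue [300 184] [ 6 18 72] [302.5972 192.5833]
side 0 white [282 151] [ 35  13 138] [299.9058 157.6739]
side 0 white [279 167] [13  4 22] [285.3182 168.5   ]
side 0 white [300 171] [14  4 27] [306.6296 172.4444]
side 0 white [246 193] [14 13 71] [250.831  199.2113]
side 0 white [259 193] [ 7 11 49] [261.7755 197.7551]
side 0 white [295 198] [ 6  9 38] [297.8158 202.    ]
side 0 white [305 199] [ 4  7 22] [306.1364 202.1818]
side 0 white [271 206] [ 46  33 220] [293.9227 222.0045]
side 0 white [213 230] [12 10 37] [218.1622 234.2973]
side 0 white [200 236] [ 14  14 164] [205.561  243.1159]
side 1 white [272 210] [ 45  29 201] [295.6716 223.3682]
side 1 white [213 230] [12 10 37] [218.1622 234.2973]
side 1 white [184 236] [ 30  23 542] [198.1402 246.8727]
side 1 white [170 272] [ 6  6 31] [172.4194 274.7419]
side 1 white [150 307] [ 11  23 144] [153.4167 319.2014]
side 1 white [253 312] [ 30  29 701] [267.5549 326.1583]
side 1 white [280 339] [11 13 53] [284.8868 345.0189]
```

View pics/scene_c0.png

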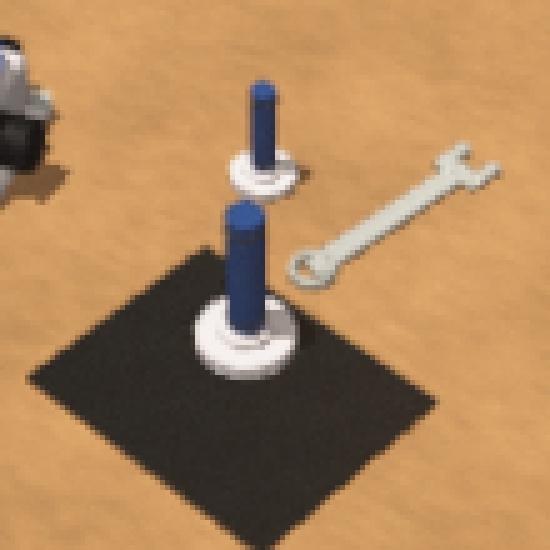

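View pics/side_c0.png

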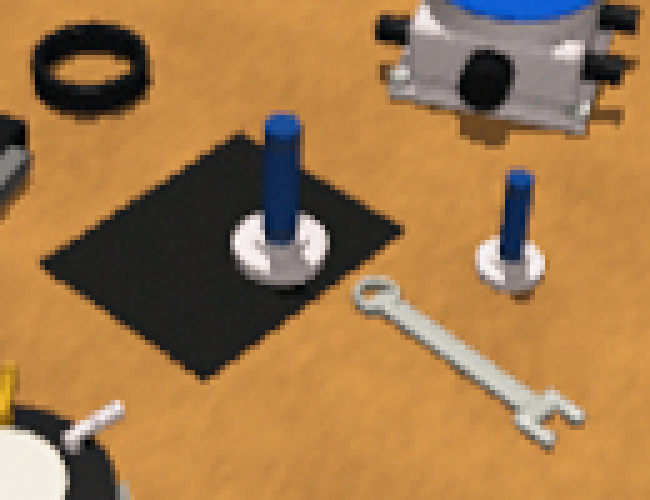

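View pics/scene_c1.png

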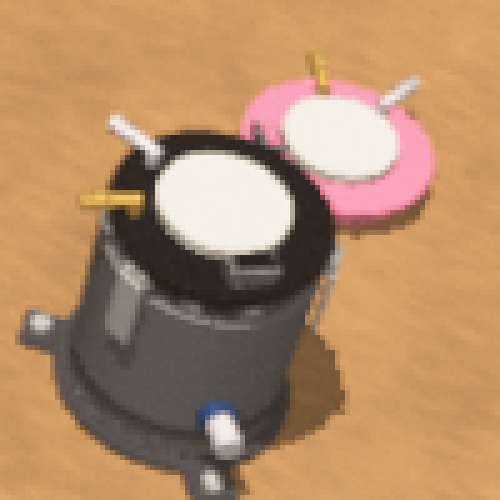

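View pics/side_c1.png

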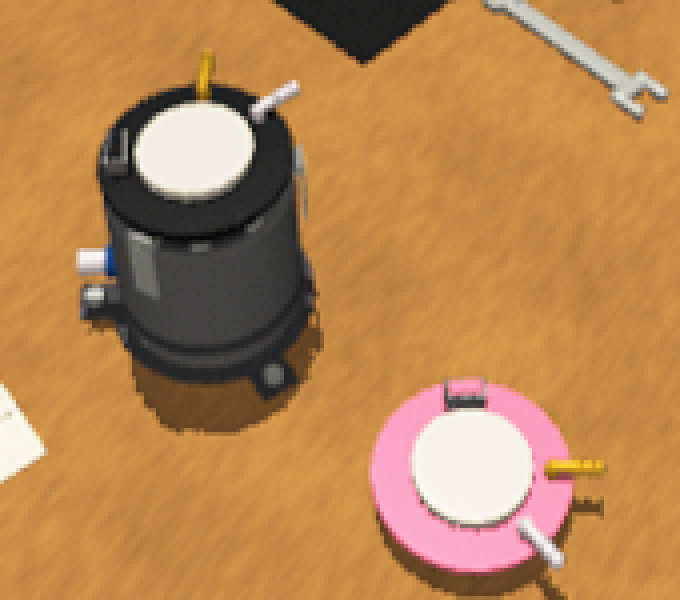

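```bash
python3 - <<'E'
from h import *
t=lambda a,b:tri(ray("scene",a),ray("side",b))
print("drv top",t((238.6,192.1),(255.9,173.8)), plane("scene",(238.6,192.1),.115),plane("side",(255.9,173.8),.115))
print("small top",t((242.3,167.2),(303.4,185.)))
print("land",t((364.5,219.9),(198.3,246.3)),plane("scene",(364.5,219.9),.152),plane("side",(198.3,246.3),.152))
for n,cs in(("scene",[(207,247),(30,378),(437,402),(262,551)]),("side",[(242,134),(404,230),(205,380),(41,263)])):
    a,b=((190,150) if n=="scene" else (200,150))
    P=[plane(n,(a+u/5-.5,b+v/5-.5),.003) for u,v in cs];print(n,np.array(P),np.mean(P,0))
# fit ellipse of driver disc (white) is approximate
print("disc",plane("scene",(190+246/5-.5,150+333/5-.5),.015),plane("side",(200+280/5-.5,150+242/5-.5),.015))
print("wrench",plane("scene",(190+310/5,150+268/5),.005))
E
```

```text
drv top (array([ 0.5297, -0.0317,  0.1163]), np.float64(0.003187289892296894)) [ 0.5298 -0.0307  0.115 ] [ 0.531  -0.0354  0.115 ]
small top (array([ 0.3945, -0.1077,  0.0814]), np.float64(0.0017088272177124165))
land (array([0.4638, 0.3265, 0.151 ]), np.float64(0.0032031095843225443)) [0.4658 0.3282 0.152 ] [0.4631 0.3253 0.152 ]
scene [[ 0.4732 -0.0998  0.003 ]
 [ 0.6283 -0.1249  0.003 ]
 [ 0.5065  0.0943  0.003 ]
 [ 0.6594  0.0673  0.003 ]] [ 0.5669 -0.0158  0.003 ]
side [[ 0.6253 -0.1288  0.003 ]
 [ 0.4721 -0.1026  0.003 ]
 [ 0.5034  0.0926  0.003 ]
 [ 0.6583  0.0648  0.003 ]] [ 0.5648 -0.0185  0.003 ]
disc [ 0.5326 -0.0289  0.015 ] [ 0.5289 -0.0324  0.015 ]
wrench [ 0.4548 -0.0292  0.005 ]
```

The driver's axis is at about (0.531, -0.032) on the mat, and the land is at about (0.4645, 0.327, 0.151). I'll hover near the driver and refine with the wrist camera.

Call:
step_arm(plan=[0.2,0.4,0.1,0,0,0,0,0.4,0.8,0.1,0,0,0,0,0.46,1,0.1,0,0,0,0,0.46,1,0.1,0,0,0,0])

```text
clock: 0.65
eef_pos: [0.3458, -0.4358, 0.2476]
orientation: [0.976, 0.219, -0.0, -0.001]
contact_force: [1.4, -0.4, 0.1]
gripper_width: 0.999
```

Call:
step_arm(plan=[0.2,0.4,0,0,0,0,0,0.4,0.8,0,0,0,0,0,0.46,1,0,0,0,0,0,0.46,1,0,0,0,0,0])

```text
clock: 1.15
eef_pos: [0.4154, -0.2846, 0.2475]
orientation: [0.975, 0.221, -0.0, -0.001]
contact_force: [-1.2, -0.2, 0.2]
gripper_width: 1.004
```

Call:
step_arm(plan=[0.2,0.35,0,0,0,0,0,0.35,0.7,0,0,0,0,0,0.35,0.7,0,0,0,0,0,0.35,0.7,0,0,0,0,0])

```text
clock: 1.65
eef_pos: [0.4677, -0.181, 0.2473]
orientation: [0.975, 0.22, -0.0, -0.001]
contact_force: [-0.5, -0.7, 0.3]
gripper_width: 0.999
```

```bash
python3 - <<'E'
from h import *
o=r.observe();print(o)
print(r.camera_info("wrist"));cv2.imwrite("pics/w1.png",r.capture("wrist"))
E
```

```text
{'clock': 1.65, 'joint_positions': array([-0.4765, -0.2191,  1.9579,  0.0002,  1.4042,  0.6499]), 'dq': array([-0.0222, -0.0012,  0.0035,  0.0041,  0.0025,  0.0045]), 'joint_torque': array([  0.9021, -26.4288, -36.406 ,   0.1278,  -0.0119,  -0.0035]), 'eef_pos': array([ 0.4677, -0.181 ,  0.2473]), 'orientation': array([ 0.9754,  0.2204, -0.0005, -0.0005]), 'contact_force': array([-0.4512, -0.7392,  0.2562]), 'torque': array([-0.0512, -0.032 , -0.0335]), 'gripper_width': 0.9993422529337688}
{'fx': 334.0939279075084, 'fy': 334.0939279075084, 'cx': 251.32354220087151, 'cy': 192.0462953480251, 'world_to_cam': array([[ 0.4292, -0.9032, -0.0007, -0.3629],
       [-0.8687, -0.4129,  0.2737,  0.2966],
       [-0.2475, -0.1168, -0.9618,  0.4986],
       [ 0.    ,  0.    ,  0.    ,  1.    ]])}
```

View pics/w1.png

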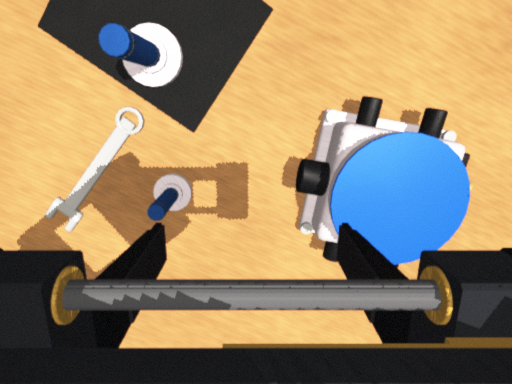

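The wrist view shows the large driver's handle top at (115,40) and its disc at (151,55). The small driver is at (172,192) and the throttle body is on the right.

```bash
python3 - <<'E'
from h import *
i=r.camera_info("wrist");im=cv2.imread("pics/w1.png");hsv=cv2.cvtColor(im,cv2.COLOR_BGR2HSV)
c=im[0:100,80:220];cv2.imwrite("pics/w1c.png",cv2.resize(c,None,fx=5,fy=5,interpolation=0))
m=((hsv[...,1]<60)&(hsv[...,2]>120)); m[100:]=0;m[:,:80]=0;m[:,220:]=0
b=max(blobs(m),key=lambda b:b[0][4]);cn=cv2.findContours(b[2].astype(np.uint8),0,1)[0][0]
h=cv2.convexHull(cn);e=cv2.fitEllipse(h);print(e,plane("wrist",e[0],.015,i),plane("wrist",e[0],.009,i))
print("top",plane("wrist",(115,40),.115,i))
E
```

```text
((151.39743041992188, 54.22724151611328), (59.33205032348633, 66.22798156738281), 151.5256805419922) [ 0.5305 -0.0319  0.015 ] [ 0.5304 -0.0301  0.009 ]
top [ 0.5296 -0.0327  0.115 ]
```

View pics/w1c.png

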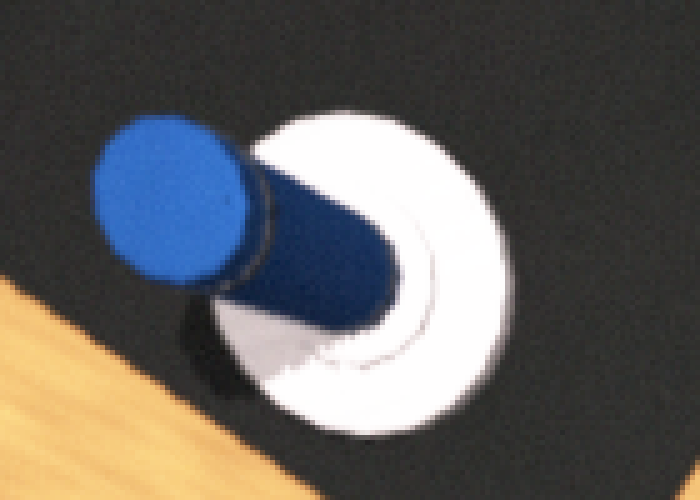

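Call:
step_arm(plan=[0.2,0.4,0,0,0,0,0,0.35,0.8,0,0,0,0,0,0.415,0.993,0,0,0,0,0,0.415,0.993,-0.25,0,0,0,0,0.415,0.993,-0.5,0,0,0,0,0.415,0.993,-0.5,0,0,0,0,0.415,0.993,-0.5,0,0,0,0])

```text
clock: 2.58
eef_pos: [0.5306, -0.0337, 0.1737]
orientation: [0.976, 0.219, 0.0, -0.0]
contact_force: [0.7, 0.3, -0.0]
gripper_width: 1.003
```

```bash
python3 - <<'E'
from h import *
print(r.observe()['eef_pos'],r.observe()['orientation']);cv2.imwrite("pics/w2.png",r.capture("wrist"));cv2.imwrite("pics/s2.png",r.capture("side"))
E
```

```text
[ 0.5306 -0.0337  0.1737] [ 0.9757  0.219   0.0004 -0.0002]
```

View pics/w2.png

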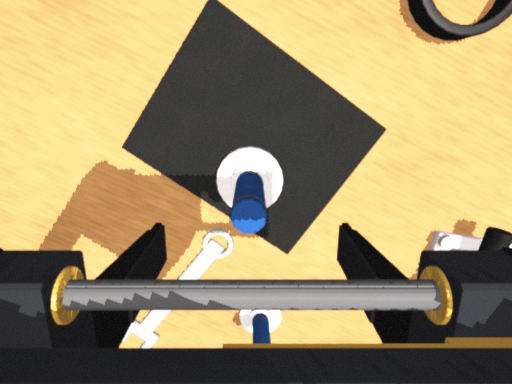

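View pics/s2.png

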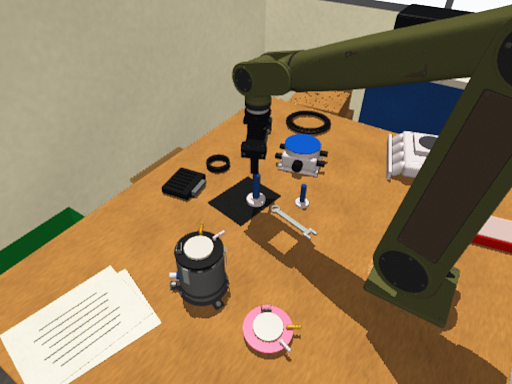

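The handle is centred between the jaws at column 249. I'll descend and grip.

Call:
step_arm(plan=[0,0.008,-0.2,0,0,0,0,0,0.008,-0.4,0,0,0,0,0,0.008,-0.6,0,0,0,0,0,0.008,-0.72,0,0,0,0,0,0.008,-0.72,0,0,0,0,0,0.008,-0.72,0,0,0,0])

```text
clock: 3.42
eef_pos: [0.5324, -0.0324, 0.0683]
orientation: [0.976, 0.219, 0.003, 0.001]
contact_force: [1.3, 0.4, -0.0]
gripper_width: 1.0
```

Call:
step_arm(plan=[0,0,0,0,0,0,1,0,0,0,0,0,0,1,0,0,0,0,0,0,1,0,0,0,0,0,0,1,0,0,0,0,0,0,1,0,0,0,0,0,0,1,0,0,0,0,0,0,1,0,0,0,0,0,0,1])

```text
clock: 4.42
eef_pos: [0.5321, -0.032, 0.0682]
orientation: [0.976, 0.219, 0.002, 0.0]
contact_force: [-0.7, 1.7, 1.1]
gripper_width: 0.261
```

Call:
step_arm(plan=[0,0,0.2,0,0,0,1,0,0,0.5,0,0,0,1,0,0,0.8,0,0,0,1,0,0,1,0,0,0,1,0,0,1,0,0,0,1])

```text
clock: 5.05
eef_pos: [0.5333, -0.0323, 0.2202]
orientation: [0.976, 0.219, 0.004, 0.001]
contact_force: [0.3, 0.2, -3.8]
gripper_width: 0.261
```

Call:
step_arm(plan=[-0.1,0.2,0.15,0,0,0,1,-0.15,0.5,0.3,0,0,0,1,-0.2,0.8,0.3,0,0,0,1,-0.2,0.95,0.3,0,0,0,1,-0.2,0.95,0.3,0,0,0,1,-0.2,0.95,0.3,0,0,0,1])

```text
clock: 5.8
eef_pos: [0.5025, 0.1096, 0.263]
orientation: [0.976, 0.219, 0.003, 0.001]
contact_force: [-0.0, 0.4, -4.2]
gripper_width: 0.257
```

```bash
python3 - <<'E'
from h import *
o=r.observe();print(o['clock'],o['eef_pos'],o['orientation'],o['contact_force'],o['torque'])
i=r.camera_info("wrist");im=r.capture("wrist");cv2.imwrite("pics/w3.png",im);np.save("w3.npy",i["world_to_cam"]);cv2.imwrite("pics/s3.png",r.capture("side"))
E
```

```text
5.8 [0.5025 0.1096 0.263 ] [0.9757 0.2191 0.0027 0.0012] [-0.042   0.4385 -4.1895] [-0.0134 -0.0144  0.034 ]
```

View pics/w3.png

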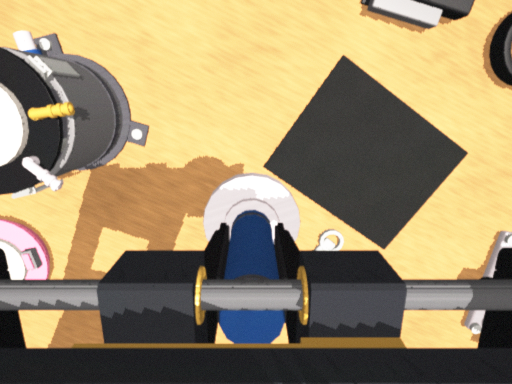

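View pics/s3.png

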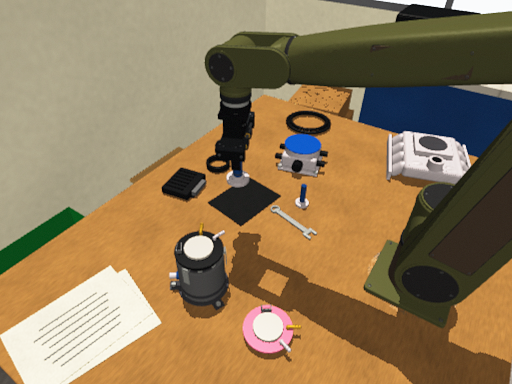

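The driver is held, with a load of about 4.2 N. The pot is on the left of the wrist view and the land is cut off at the left edge. I'll move closer to measure the land.

Call:
step_arm(plan=[-0.1,0.2,0,0,0,0,1,-0.25,0.5,0,0,0,0,1,-0.3,0.75,0,0,0,0,1,-0.3,0.75,0,0,0,0,1,-0.3,0.75,0,0,0,0,1])

```text
clock: 6.52
eef_pos: [0.4582, 0.221, 0.2638]
orientation: [0.976, 0.218, 0.003, 0.002]
contact_force: [0.7, -0.7, -3.8]
gripper_width: 0.258
```

```bash
python3 - <<'E'
from h import *
o=r.observe();print(o['clock'],o['eef_pos'],o['orientation'],o['contact_force'],o['torque'])
i=r.camera_info("wrist");im=r.capture("wrist");cv2.imwrite("pics/w4.png",im)
hsv=cv2.cvtColor(im,cv2.COLOR_BGR2HSV)
for s,c,m in blobs((hsv[...,1]<70)&(hsv[...,2]>120),300):
    h=cv2.convexHull(np.vstack(cv2.findContours(m.astype(np.uint8),0,1)[0]));e=cv2.fitEllipse(h)
    print(s,e,plane("wrist",e[0],.152,i),plane("wrist",e[0],.21,i))
E
```

```text
6.525 [0.4582 0.221  0.2638] [0.9759 0.2183 0.0033 0.0016] [ 0.6873 -0.6861 -3.8293] [ 0.0297 -0.013  -0.0111]
[   0    0  101   57 3053] ((133.31976318359375, 231.33937072753906), (113.78083801269531, 374.1958312988281), 0.0) [0.3874 0.2984 0.152 ] [0.418  0.2888 0.21  ]
[484   0  28  22 422] ((500.52508544921875, 10.665729522705078), (19.803977966308594, 34.98829650878906), 105.63605499267578) [0.6573 0.1191 0.152 ] [0.6284 0.1491 0.21  ]
[  85   85   94   93 6874] ((131.6603546142578, 130.91098022460938), (89.51306915283203, 97.61576843261719), 133.81671142578125) [0.4658 0.328  0.152 ] [0.4791 0.3119 0.21  ]
[173 166  37  34 444] ((191.2888946533203, 182.30996704101562), (19.28577995300293, 44.49028015136719), 131.69384765625) [0.4474 0.2704 0.152 ] [0.4648 0.267  0.21  ]
[ 203  173   97   68 3762] ((251.2413330078125, 220.2941131591797), (93.66431427001953, 96.2519760131836), 72.75502014160156) [0.4384 0.2125 0.152 ] [0.4578 0.2219 0.21  ]
[392 235  41  40 582] ((412.0252380371094, 254.35833740234375), (24.20458221435547, 50.041805267333984), 46.1005859375) [0.469  0.0734 0.152 ] [0.4816 0.1135 0.21  ]
[  63  244   55   36 1474] ((87.75736236572266, 262.8959655761719), (36.920894622802734, 55.189796447753906), 75.22462463378906) [0.343  0.3241 0.152 ] [0.3834 0.3089 0.21  ]
```

View pics/w4.png

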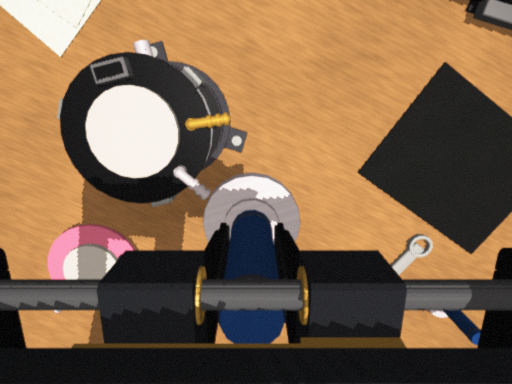

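The land is at (131.7,130.9), which maps to (0.466, 0.328). The disc is at (251,220), on the tool axis. I'll move over the land.

Call:
step_arm(plan=[0.02,0.2,0,0,0,0,1,0.03,0.45,0,0,0,0,1,0.045,0.65,0,0,0,0,1,0.045,0.71,0,0,0,0,1,0.045,0.71,0,0,0,0,1,0.045,0.71,0,0,0,0,1])

```text
clock: 7.32
eef_pos: [0.4653, 0.3261, 0.2637]
orientation: [0.976, 0.217, 0.003, 0.002]
contact_force: [0.1, 0.9, -4.2]
gripper_width: 0.264
```

```bash
python3 - <<'E'
from h import *
from scipy.spatial.transform import Rotation as R
o=r.observe();print(o['clock'],o['eef_pos'],o['orientation'],o['contact_force'],o['torque'])
print("toolz",R.from_quat(o['orientation']).as_matrix()[:,2], "at grasp",R.from_quat([.976,.219,.002,0]).as_matrix()[:,2])
a=r.capture("wrist");b=r.capture("scene")[150:290,290:440];c=r.capture("side")[170:320,130:280]
cv2.imwrite("pics/w5.png",a);cv2.imwrite("pics/sc5.png",cv2.resize(b,None,fx=4,fy=4));cv2.imwrite("pics/si5.png",cv2.resize(c,None,fx=4,fy=4))
E
```

```text
7.325 [0.4653 0.3261 0.2637] [0.9761 0.2173 0.0032 0.0018] [ 0.0912  0.8647 -4.2326] [ 0.0461 -0.0294 -0.0121]
toolz [ 0.007  -0.0021 -1.    ] at grasp [ 0.0039  0.0009 -1.    ]
```

View pics/w5.png

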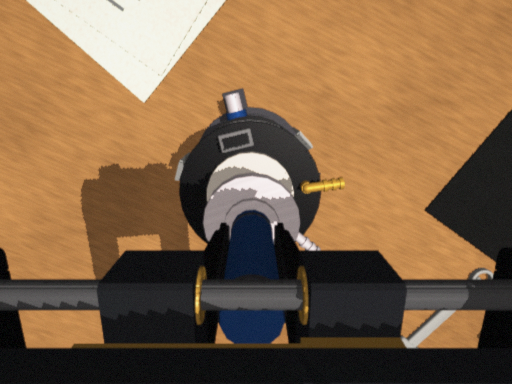

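View pics/si5.png

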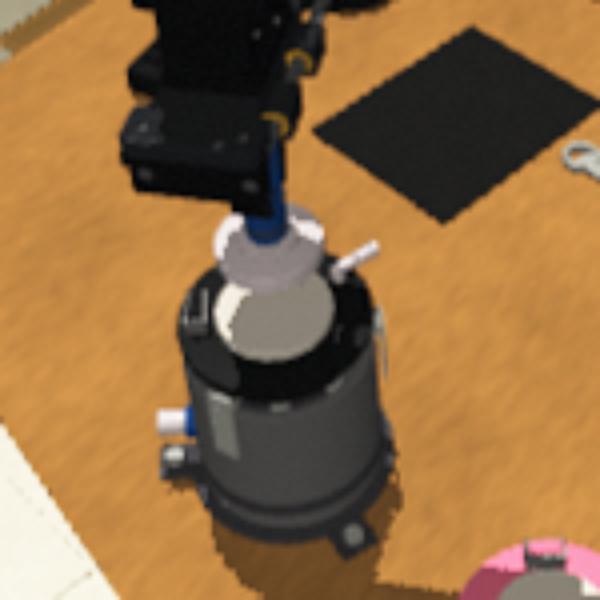

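View pics/sc5.png

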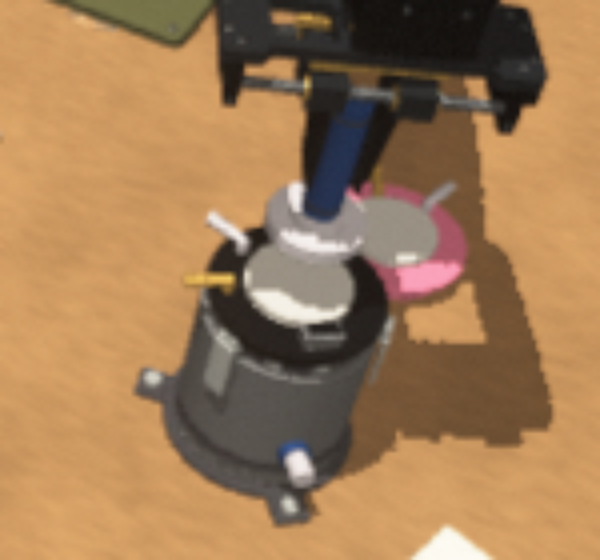

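Everything is aligned. The clearance is about 46 mm, and contact is expected at a TCP height of about 0.217. I'll go down to just above contact.

Call:
step_arm(plan=[0,0.004,-0.1,0.0005,0.0005,0,1,0,0.004,-0.2,0.0005,0.0005,0,1,0,0.004,-0.27,0.0005,0.0005,0,1,0,0.004,-0.27,0.0005,0.0005,0,1,0,0.004,-0.27,0.0005,0.0005,0,1])

```text
clock: 8.1
eef_pos: [0.4654, 0.3273, 0.2237]
orientation: [0.976, 0.218, 0.002, -0.0]
contact_force: [-0.6, 0.5, -3.2]
gripper_width: 0.257
```

```bash
python3 - <<'E'
from h import *
o=r.observe();print(o['clock'],o['eef_pos'],o['orientation'],o['contact_force'],o['torque'])
b=r.capture("scene")[170:280,300:420];c=r.capture("side")[190:310,140:260]
cv2.imwrite("pics/x6.png",np.hstack([cv2.resize(b,(400,400)),cv2.resize(c,(400,400))]))
cv2.imwrite("pics/w6.png",r.capture("wrist"))
E
```

```text
8.1 [0.4654 0.3273 0.2237] [ 0.9761  0.2175  0.0025 -0.0004] [-0.5731  0.4533 -3.1736] [ 0.0382 -0.0121 -0.0778]
```

View pics/x6.png

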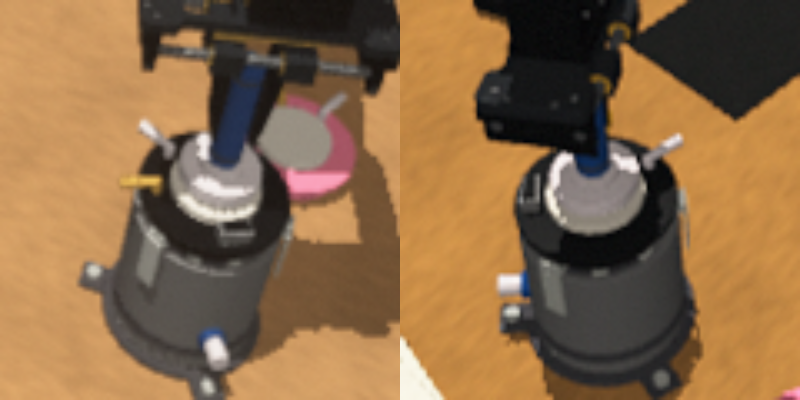

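View pics/w6.png

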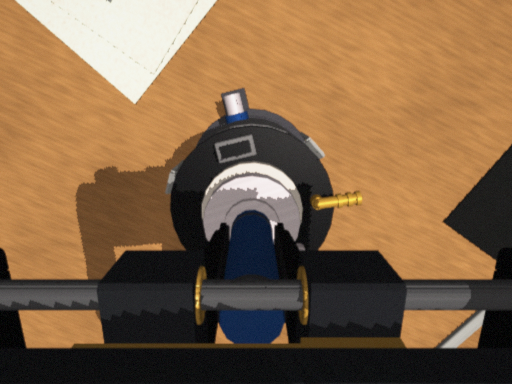

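The disc sits centred over the land in all three views. I'll start the slow press.

Call:
step_arm(plan=[0,0,-0.012,0,0,0,1,0,0,-0.024,0,0,0,1,0,0,-0.036,0,0,0,1,0,0,-0.048,0,0,0,1,0,0,-0.06,0,0,0,1,0,0,-0.072,0,0,0,1,0,0,-0.08,0,0,0,1,0,0,-0.08,0,0,0,1])

```text
clock: 9.25
eef_pos: [0.4658, 0.3274, 0.2132]
orientation: [0.976, 0.217, 0.003, -0.001]
contact_force: [-2.4, -1.7, 5.6]
gripper_width: 0.26
```

```bash
python3 - <<'E'
from h import *
o=r.observe();print(o['clock'],o['eef_pos'],o['orientation'],o['contact_force'],o['torque'],o['gripper_width'])
E
```

```text
9.25 [0.4658 0.3274 0.2132] [ 0.9761  0.2175  0.0032 -0.0006] [-2.4483 -1.6757  5.5554] [-0.4409  0.6827  0.0292] 0.2597306715240361
```

Call:
step_arm(plan=[-0.003,-0.003,-0.01,0,0,0,1,-0.005,-0.003,-0.02,0,0,0,1,-0.005,-0.003,-0.03,0,0,0,1,-0.005,-0.003,-0.04,0,0,0,1,-0.005,-0.003,-0.05,0,0,0,1,-0.005,-0.003,-0.06,0,0,0,1,-0.005,-0.003,-0.07,0,0,0,1,-0.005,-0.003,-0.07,0,0,0,1])

```text
clock: 10.25
eef_pos: [0.4664, 0.3278, 0.2049]
orientation: [0.976, 0.217, 0.006, -0.001]
contact_force: [-1.3, -0.9, 6.1]
gripper_width: 0.257
```

```bash
python3 - <<'E'
from h import *
o=r.observe();print(o['clock'],o['eef_pos'],o['orientation'],o['contact_force'],o['torque'],o['gripper_width'])
b=r.capture("scene")[170:280,300:420];c=r.capture("side")[190:310,140:260]
cv2.imwrite("pics/x7.png",np.hstack([cv2.resize(b,(400,400)),cv2.resize(c,(400,400))]))
E
```

```text
10.25 [0.4664 0.3278 0.2049] [ 0.9761  0.2175  0.0058 -0.0014] [-1.3317 -0.9219  6.0886] [-0.1552  0.1836  0.0343] 0.2572251617441753
```

View pics/x7.png

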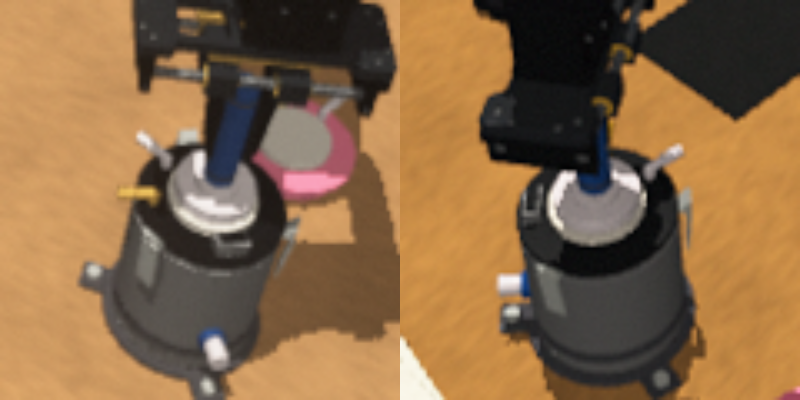

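Call:
step_arm(plan=[-0.005,-0.003,-0.005,-0.0007,0.0011,0,1,-0.005,-0.003,-0.012,-0.0007,0.0011,0,1,-0.005,-0.003,-0.019,-0.0007,0.0011,0,1,-0.005,-0.003,-0.026,-0.0007,0.0011,0,1,-0.005,-0.003,-0.033,-0.0007,0.0011,0,1,-0.005,-0.003,-0.04,-0.0007,0.0011,0,1,-0.005,-0.003,-0.04,-0.0007,0.0011,0,1])

```text
clock: 11.22
eef_pos: [0.4667, 0.328, 0.2003]
orientation: [0.976, 0.217, 0.004, -0.001]
contact_force: [-1.4, -1.0, 6.5]
gripper_width: 0.259
```

```bash
python3 - <<'E'
from h import *
o=r.observe();print(o['clock'],o['eef_pos'],o['orientation'],o['contact_force'],o['torque'],o['gripper_width'])
E
```

```text
11.225 [0.4667 0.328  0.2003] [ 0.9761  0.2174  0.0035 -0.0006] [-1.379  -1.027   6.5171] [ 0.0049  0.0958 -0.0022] 0.25892363910683247
```

```bash
python3 - <<'E'
from h import *
b=r.capture("scene")[170:280,300:420];c=r.capture("side")[190:310,140:260]
cv2.imwrite("pics/x8.png",np.hstack([cv2.resize(b,(400,400),interpolation=cv2.INTER_CUBIC),cv2.resize(c,(400,400),interpolation=cv2.INTER_CUBIC)]))
cv2.imwrite("pics/w8.png",r.capture("wrist"))
E
```

```text
(no output)
```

View pics/x8.png

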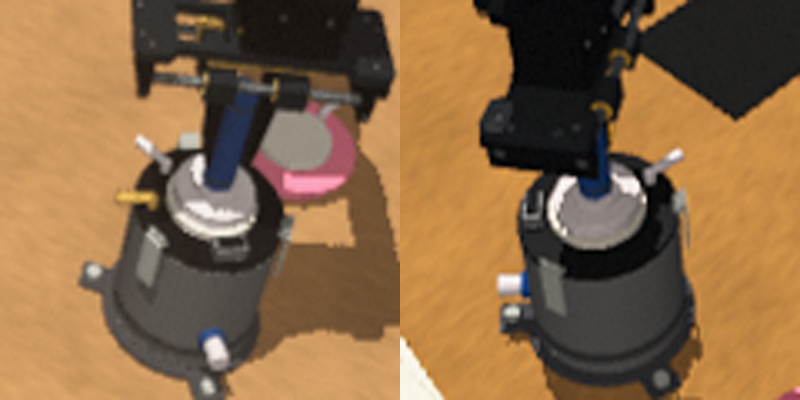

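View pics/w8.png

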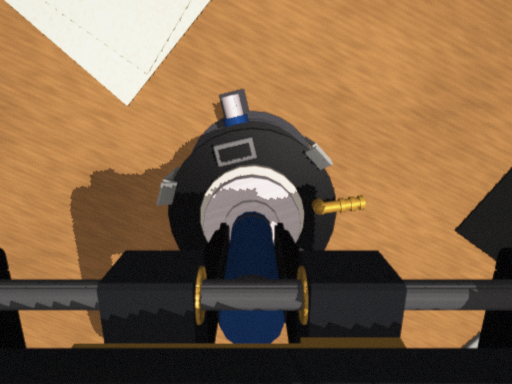

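The hat is going down: the clips are pushed out and show round the flange. The disc hasn't slipped in the jaws. I'll press on.

Call:
step_arm(plan=[-0.003,-0.002,-0.006,0,0,0,1,-0.003,-0.002,-0.012,0,0,0,1,-0.003,-0.002,-0.018,0,0,0,1,-0.003,-0.002,-0.024,0,0,0,1,-0.003,-0.002,-0.03,0,0,0,1,-0.003,-0.002,-0.03,0,0,0,1])

```text
clock: 12.12
eef_pos: [0.4668, 0.328, 0.1994]
orientation: [0.976, 0.217, 0.004, -0.001]
contact_force: [-6.4, -3.8, 16.3]
gripper_width: 0.26
```

```bash
python3 - <<'E'
from h import *
o=r.observe();print(o['clock'],o['eef_pos'],o['orientation'],o['contact_force'],o['torque'],o['gripper_width'])
b=r.capture("scene")[170:280,300:420];c=r.capture("side")[190:310,140:260]
cv2.imwrite("pics/x9.png",np.hstack([cv2.resize(b,(400,400),interpolation=cv2.INTER_CUBIC),cv2.resize(c,(400,400),interpolation=cv2.INTER_CUBIC)]))
E
```

```text
12.125 [0.4668 0.328  0.1994] [ 0.9761  0.2175  0.0044 -0.0008] [-6.4413 -3.798  16.2596] [-0.7964  1.1592 -0.0151] 0.2601877872056097
```

View pics/x9.png

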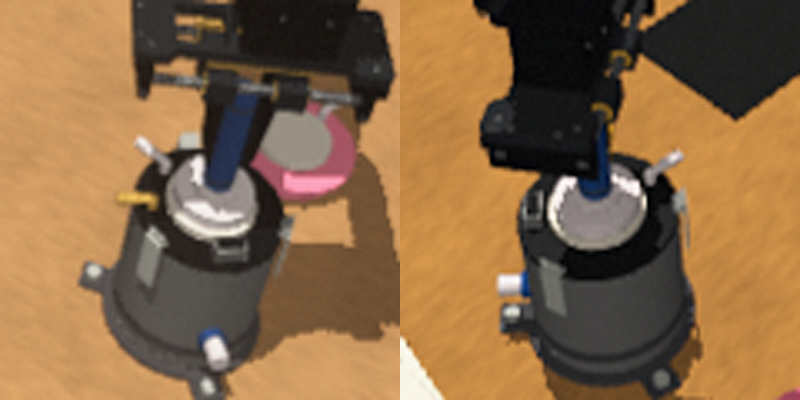

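The reading is 20 N in all at z 0.1994, where home is expected. I'll press once a little firmer to make sure all the clips have snapped, easing the sideways load.

Call:
step_arm(plan=[-0.003,-0.002,-0.012,0,0,0,1,-0.006,-0.004,-0.02,0,0,0,1,-0.009,-0.006,-0.028,0,0,0,1,-0.012,-0.008,-0.036,0,0,0,1,-0.012,-0.008,-0.042,0,0,0,1,-0.012,-0.008,-0.042,0,0,0,1])

```text
clock: 12.98
eef_pos: [0.4663, 0.3277, 0.199]
orientation: [0.976, 0.218, 0.007, -0.002]
contact_force: [-8.6, -5.1, 22.2]
gripper_width: 0.256
```

```bash
python3 - <<'E'
from h import *
o=r.observe();print(o['clock'],o['eef_pos'],o['orientation'],o['contact_force'],o['torque'],o['gripper_width'])
cv2.imwrite("pics/w10.png",r.capture("wrist"))
E
```

```text
12.975 [0.4663 0.3277 0.199 ] [ 0.976   0.2175  0.0069 -0.0016] [-8.5685 -5.096  22.1972] [-0.7264  1.4559  0.0289] 0.25586689673603674
```

View pics/w10.png

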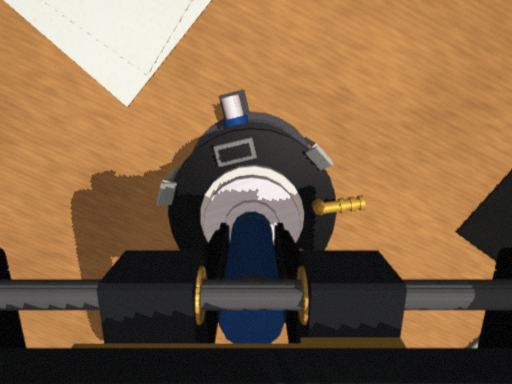

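Another 6 N moved it only 0.4 mm, so it has bottomed. I'll lift the driver off and check the hat.

Call:
step_arm(plan=[0,0,0.01,0,0,0,1,0,0,0.04,-0.0008,0.0013,0,1,0,0,0.15,-0.0008,0.0013,0,1,0,0,0.3,-0.0008,0.0013,0,1,0,0,0.43,-0.0008,0.0013,0,1,0,0,0.43,-0.0008,0.0013,0,1])

```text
clock: 13.78
eef_pos: [0.4673, 0.3283, 0.2659]
orientation: [0.976, 0.218, 0.004, -0.001]
contact_force: [0.3, -1.1, -3.7]
gripper_width: 0.259
```

Call:
step_arm(plan=[0.05,-0.2,0,0,0,0,1,0.15,-0.5,0,0,0,0,1,0.25,-0.8,0,0,0,0,1,0.25,-0.8,0,0,0,0,1,0.25,-0.8,0,0,0,0,1])

```text
clock: 14.4
eef_pos: [0.5044, 0.2083, 0.265]
orientation: [0.976, 0.217, 0.004, -0.001]
contact_force: [-0.1, 0.6, -4.2]
gripper_width: 0.259
```

```bash
python3 - <<'E'
from h import *
o=r.observe();print(o['clock'],o['eef_pos'],o['orientation'],o['contact_force'],o['torque'],o['gripper_width'])
i=r.camera_info("wrist");w=r.capture("wrist");S=r.capture("scene");D=r.capture("side")
cv2.imwrite("pics/w11.png",w);cv2.imwrite("pics/sc11.png",S);cv2.imwrite("pics/si11.png",D)
cv2.imwrite("pics/x11.png",np.hstack([cv2.resize(S[190:280,310:400],(400,400),interpolation=2),cv2.resize(D[215:305,155:245],(400,400),interpolation=2)]))
P=[]
for n,im,box in(("scene",S,(330,195,70,60)),("side",D,(170,225,60,50)),("wrist",w,(40,40,200,200))):
    hsv=cv2.cvtColor(im,cv2.COLOR_BGR2HSV);m=(hsv[...,1]<70)&(hsv[...,2]>120);x,y,a,b=box
    k=np.zeros_like(m);k[y:y+b,x:x+a]=m[y:y+b,x:x+a]
    s,c,mm=max(blobs(k),key=lambda q:q[0][4]);e=cv2.fitEllipse(cv2.convexHull(np.vstack(cv2.findContours(mm.astype(np.uint8),0,1)[0])))
    print(n,s,c,e,plane(n,e[0],.135,i if n=="wrist" else None));P.append(ray(n,e[0],i if n=="wrist" else None))
for a,b in((0,1),(0,2),(1,2)):print(tri(P[a],P[b]))
E
```

```text
14.4 [0.5044 0.2083 0.265 ] [ 0.9761  0.2173  0.0036 -0.001 ] [-0.087   0.5968 -4.1564] [ 0.0315  0.0201 -0.054 ] 0.25918690944278483
scene [350 215  28  21 445] [363.0674 224.8809] ((363.1241760253906, 224.90342712402344), (20.125469207763672, 27.704463958740234), 102.50788116455078) [0.4682 0.329  0.135 ]
side [184 240  30  24 555] [198.2739 251.4541] ((198.25180053710938, 251.50767517089844), (23.598190307617188, 29.35478401184082), 80.84636688232422) [0.4632 0.3277 0.135 ]
wrist [  65  132   85   82 5440] [107.2605 171.93  ] ((107.29535675048828, 171.927001953125), (79.20833587646484, 87.16423797607422), 124.200439453125) [0.4661 0.3284 0.135 ]
(array([0.4649, 0.3274, 0.1323]), np.float64(0.002435380630580973))
(array([0.4654, 0.3288, 0.1324]), np.float64(0.0007268006857915187))
(array([0.4648, 0.3279, 0.1337]), np.float64(0.002436918146138597))
```

View pics/w11.png

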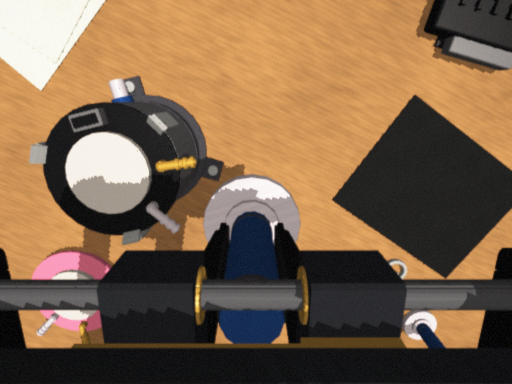

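View pics/x11.png

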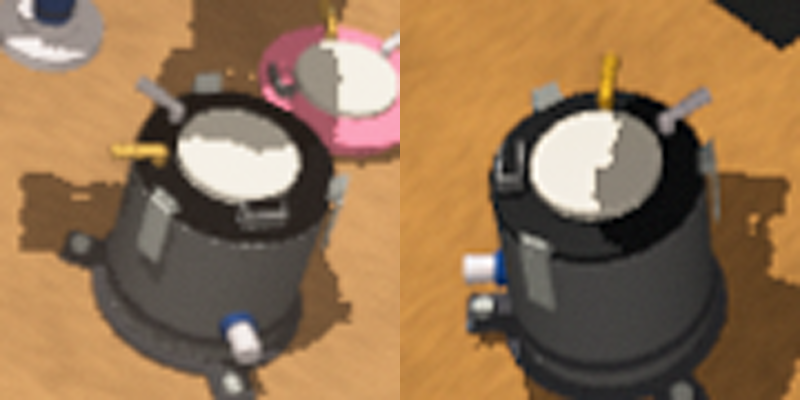

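```bash
python3 - <<'E'
from h import *
i=r.camera_info("wrist");im=cv2.imread("pics/w11.png")
cv2.imwrite("pics/w11c.png",cv2.resize(im[80:260,20:220],None,fx=4,fy=3.3333*1.0 and 4,interpolation=2)[:600] if 0 else cv2.resize(im[90:250,20:220],None,fx=3.7,fy=3.7,interpolation=2))
c=np.array([.4655,.3283])
for name,pts in(("L",[(31,146),(47,146),(47,162),(31,162)]),("R",[(148,119),(157,113),(172,128),(163,133)]),("B",[(123,234),(145,230),(143,240),(126,243)])):
    print(name,[round(float(np.linalg.norm(plane("wrist",p,.139,i)[:2]-c))*1000,1) for p in pts])
# level-circle residual for land top edge and flange
hsv=cv2.cvtColor(im,cv2.COLOR_BGR2HSV);m=((hsv[...,1]<70)&(hsv[...,2]>90));
k=np.zeros_like(m);k[125:222,55:155]=m[125:222,55:155]
s,cc,mm=max(blobs(k),key=lambda q:q[0][4]);cn=cv2.convexHull(np.vstack(cv2.findContours(mm.astype(np.uint8),0,1)[0]))
print(s,cv2.fitEllipse(cn))
for tilt in((0,0),(.05,0),(0,.05)):
    t=np.linspace(0,2*np.pi,100,endpoint=False);P=np.c_[c[0]+.036*np.cos(t),c[1]+.036*np.sin(t),.135+.036*(tilt[0]*np.cos(t)+tilt[1]*np.sin(t)),np.ones(100)]
    q=(i["world_to_cam"]@P.T)[:3];uv=np.c_[q[0]/q[2]*i["fx"]+i["cx"],q[1]/q[2]*i["fy"]+i["cy"]].astype(np.float32);print(tilt,cv2.fitEllipse(uv))
E
```

```text
L [64.3, 52.2, 49.8, 63.0]
R [59.9, 68.6, 69.6, 61.0]
B [55.8, 58.7, 66.2, 64.7]
[  65  131   86   83 5549] ((107.63159942626953, 171.92105102539062), (80.20980072021484, 87.82218933105469), 121.95572662353516)
(0, 0) ((108.11390686035156, 171.28509521484375), (78.13617706298828, 87.77079772949219), 128.32733154296875)
(0.05, 0) ((108.1642074584961, 171.0764617919922), (76.4805679321289, 88.0258560180664), 128.83572387695312)
(0, 0.05) ((107.85575866699219, 171.18856811523438), (78.55040740966797, 88.66332244873047), 122.64930725097656)
```

View pics/w11c.png

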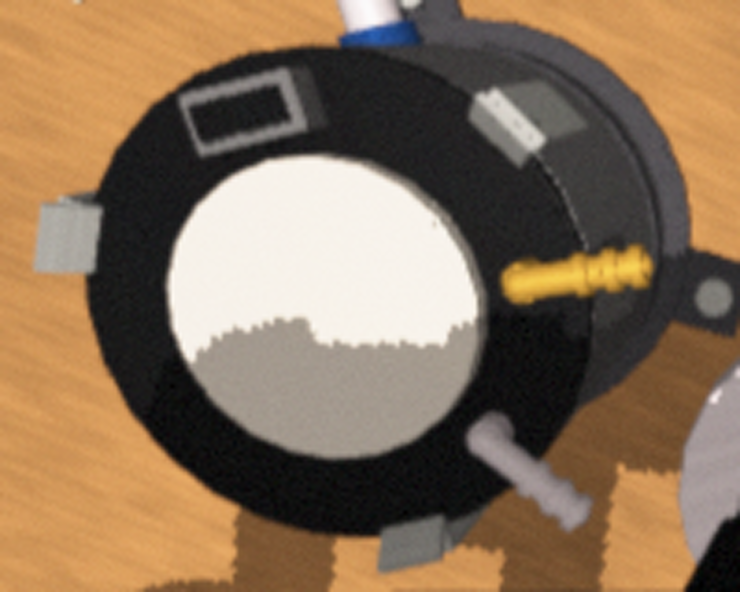

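All three clip lips overlap the flange edge, and the land looks level at z of about 0.134. Next I'll take the driver back to the mat.

Call:
step_arm(plan=[0.05,-0.25,0,0,0,0,1,0.1,-0.55,0,0,0,0,1,0.17,-0.8,0,0,0,0,1,0.17,-0.8,0,0,0,0,1,0.17,-0.8,0,0,0,0,1])

```text
clock: 15.18
eef_pos: [0.5297, 0.09, 0.2654]
orientation: [0.976, 0.219, 0.004, -0.001]
contact_force: [-0.3, -0.1, -4.0]
gripper_width: 0.261
```

Call:
step_arm(plan=[0.08,-0.3,0,0,0,0,1,0.16,-0.6,-0.1,0,0,0,1,0.17,-0.72,-0.3,0,0,0,1,0.17,-0.72,-0.6,0,0,0,1,0.17,-0.72,-0.8,0,0,0,1,0.17,-0.72,-0.8,0,0,0,1,0.17,-0.72,-0.8,0,0,0,1])

```text
clock: 16.05
eef_pos: [0.5563, -0.0171, 0.147]
orientation: [0.976, 0.219, 0.005, -0.001]
contact_force: [0.1, 1.3, -3.1]
gripper_width: 0.257
```

```bash
python3 - <<'E'
from h import *
o=r.observe();print(o['clock'],o['eef_pos'],o['orientation'],o['contact_force'],o['torque'],o['gripper_width'])
w=r.capture("wrist");S=r.capture("scene");D=r.capture("side")
cv2.imwrite("pics/w12.png",w)
cv2.imwrite("pics/x12.png",np.hstack([cv2.resize(S[150:270,180:300],(400,400),interpolation=2),cv2.resize(D[140:260,200:320],(400,400),interpolation=2)]))
E
```

```text
16.05 [ 0.5563 -0.0171  0.147 ] [ 0.9756  0.2193  0.0051 -0.0008] [ 0.0613  1.3435 -3.1481] [ 0.0049 -0.0495  0.0059] 0.2568191423762657
```

View pics/w12.png

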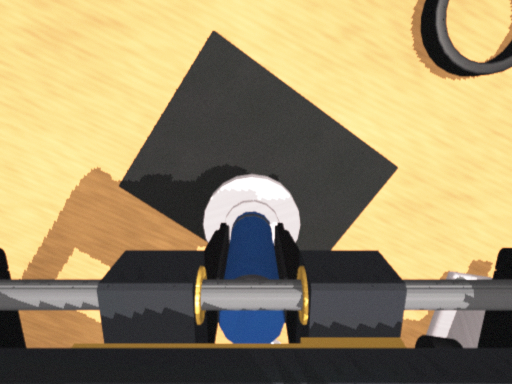

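View pics/x12.png

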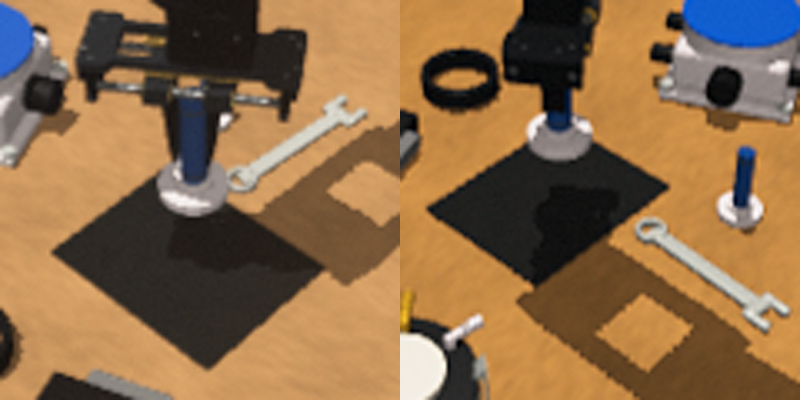

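Call:
step_arm(plan=[0,0,-0.15,-0.0005,0.0009,0,1,0,0,-0.3,-0.0005,0.0009,0,1,0,0,-0.42,-0.0005,0.0009,0,1,0,0,-0.47,-0.0005,0.0009,0,1,0,0,-0.495,-0.0005,0.0009,0,1,0,0,-0.505,-0.0005,0.0009,0,1,0,0,-0.505,-0.0005,0.0009,0,1])

```text
clock: 17.08
eef_pos: [0.5572, -0.0178, 0.0727]
orientation: [0.976, 0.219, 0.003, 0.001]
contact_force: [-1.1, 0.1, -3.7]
gripper_width: 0.259
```

Call:
step_arm(plan=[0,0,-0.008,0,0,0,1,0,0,-0.016,0,0,0,1,0,0,-0.016,0,0,0,1])

```text
clock: 17.45
eef_pos: [0.5571, -0.0178, 0.0703]
orientation: [0.976, 0.219, 0.003, 0.001]
contact_force: [0.3, 0.0, -4.3]
gripper_width: 0.26
```

Call:
step_arm(plan=[0,0,-0.01,0,0,0,1,0,0,-0.018,0,0,0,1,0,0,-0.018,0,0,0,1])

```text
clock: 17.82
eef_pos: [0.5572, -0.0178, 0.0683]
orientation: [0.976, 0.219, 0.003, 0.001]
contact_force: [-2.4, 0.0, 3.6]
gripper_width: 0.26
```

The driver is down on the mat at the same height as when it was gripped. I'll release it.

Call:
step_arm(plan=[0,0,0,0,0,0,1,0,0,0,0,0,0,1,0,0,0,0,0,0,0.6,0,0,0,0,0,0,0.3,0,0,0,0,0,0,0,0,0,0,0,0,0,0,0,0,0,0,0,0,0,0,0,0,0,0,0,0])

```text
clock: 18.82
eef_pos: [0.5572, -0.0178, 0.0683]
orientation: [0.976, 0.219, 0.003, 0.001]
contact_force: [0.8, 0.0, 0.1]
gripper_width: 0.835
```

Call:
step_arm(plan=[0,0,0.1,0,0,0,0,0,0,0.3,0,0,0,0,0,0,0.6,0,0,0,0,0,0,1,0,0,0,0,0,0,1,0,0,0,0,0,0,1,0,0,0,0])

```text
clock: 19.58
eef_pos: [0.5573, -0.0178, 0.2192]
orientation: [0.976, 0.219, 0.004, 0.001]
contact_force: [-0.0, -0.6, -0.1]
gripper_width: 0.995
```

```bash
python3 - <<'E'
from h import *
o=r.observe();print(o['clock'],o['eef_pos'],o['contact_force'],o['gripper_width'])
w=r.capture("wrist");S=r.capture("scene");D=r.capture("side")
cv2.imwrite("pics/w13.png",w);cv2.imwrite("pics/sc13.png",S)
cv2.imwrite("pics/x13.png",np.hstack([cv2.resize(S[140:290,180:410],(400,260),interpolation=2),cv2.resize(D[140:310,150:330],(400,260*1),interpolation=2)]))
cv2.imwrite("pics/y13.png",np.hstack([cv2.resize(S[190:280,310:400],(400,400),interpolation=2),cv2.resize(D[215:305,155:245],(400,400),interpolation=2)]))
E
```

```text
19.575 [ 0.5573 -0.0178  0.2192] [-0.0052 -0.5884 -0.0713] 0.9948217788854605
```

View pics/w13.png

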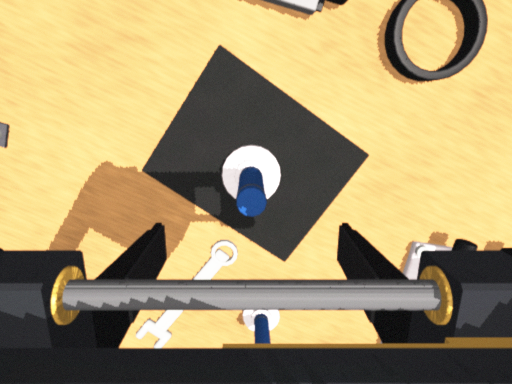

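View pics/sc13.png

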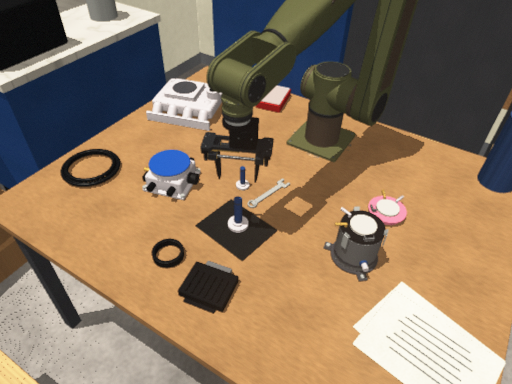

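View pics/y13.png

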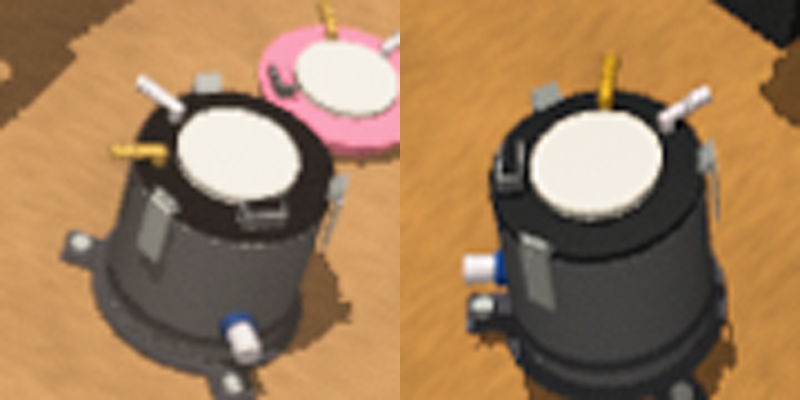

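The driver stands upright on the mat at (251,175) in the wrist view. The hat is down and unchanged with the arm clear, and nothing else has moved. I'll hand in.

```bash
python3 -c "
from station import r
print(r.job_done(), r.observe()['clock'])"
```

```text
the job is handed in; nothing more can be done
the job is handed in; nothing more can be done
```

The job is handed in: I pressed the hat home with the larger driver and stood the driver upright near the middle of the mat, at about 20 s on the clock.

**Press:** I lowered the driver slowly and squarely. The hat bottomed at the expected height, at about 20 N in all. I pressed once more to about 26 N, and it moved only 0.4 mm further.

**Hat:** After I lifted off, the land measured 0.132 to 0.134 m high. The expected range is 0.134 to 0.137 m, and the same method read about 1 mm low before the press. The land's outline fits a level surface, and all three clip lips overlap the flange. The scene and side views looked the same after I released the driver. I judged the clips by eye, not by measurement.

**Driver and bench:** The driver touched down on the mat at the same height at which I had gripped it, so it did not slip in the jaws. The other things look unmoved in the last pictures; I did not measure them.

**Other loads:** During the press there was a side load of up to 10 N and a tilt of up to about 0.8° in the arm. I corrected the tilt before setting the driver down.

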